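# Stand the recipe card up and hold a bag clip open astride its edge

## Task

Lift the white recipe card out of the grey rack, slide it down into the slot of the wooden stand until it is fully home, and let go of it. Then pinch the red bag clip by its two levers so that it springs open, take it off its steel post and bring it, jaws down, over the middle of the card's top edge, so that the edge stands well inside the wide-open jaws with neither jaw touching it. Finish holding it there, still squeezed open so that a note could be tucked in beside the card; do not let the clip go, and leave the egg cup, spice jar and matchbox where they are.

Things in the scene. Friction and masses are not known exactly. Their poses are not given: they have to be found in the camera images.
- card_center (a point): Centre of the loose white recipe card: stiff board, 5 mm thick (its x), 70 mm wide (y), 90 mm tall (z, up), orange back and an orange band along the top of its front. Top edge 45 mm above this point, foot 45 mm below. About 45 g. Starts standing in the rack's loose slot (foot 8 mm above the worktop), leaning up to 0.15 rad.
- rack: Grey plastic block, fixed, 46 (x) x 96 (y) x 30 mm high; origin at the centre of its underside. The slot in its top, open upwards, is 8 mm wide (x), 79 mm long (y) and 22 mm deep, in the middle.
- stand: Wooden block, fixed, 60 (x) x 100 (y) x 30 mm high; origin at the centre of its underside. Slot in the middle of its top: 7 mm wide (x), 80 mm long (y), 22 mm deep; in its top 6 mm the lips slope out to a 15 mm wide mouth. With the card fully home its centre is 53 mm and its top edge 98 mm above the worktop.
- post: Steel post, fixed; origin at the centre of the underside of its foot, 80 (x) x 66 (y) x 10 mm. An upright tongue 5 mm thick (x), 44 mm wide (y) stands on it, top edge 65 mm above the worktop. The loose clip starts clamped on the tongue, jaws down, levers up, its x and y along the post's.
- clip_hinge (a point): Middle of the hinge axis (its y) of the loose red bag clip, 50 g; z up, levers above, jaws below. Levers 30 mm wide (y) spread in x, each ending in a black roll of 4 mm radius, centred 40 mm above the hinge and 20 mm to the side; 48 mm over both rolls as parked, 22 mm fully squeezed (rolls then 44 mm above the hinge). The frame is the -x half's and tilts as it opens.
- near_tip (a point): Inner bottom edge, mid-width, of the jaw on the clip's -x side. Jaws are 36 mm wide (y), 4 mm thick and reach 50 mm below the hinge; the hinge barrel has 6 mm radius.
- far_tip (a point): Inner bottom edge of the jaw on the clip's +x side, mid-width.
- clip_jaw (a joint): Opening of the clip, rad: 0 as parked (inner faces parallel, 5 mm apart), 0.62 fully open (tips about 35 mm apart). Squeezing the rolls together along x opens it; the spring takes about 5 N at the rolls to begin and 11 N fully open, and shuts the clip when let go.
- egg_cup: White egg cup, 49 mm across, 50 mm tall; origin at the centre of its underside. A bystander.
- spice_jar: Spice jar with a red cap, 45 mm across, 106 mm tall; origin at the centre of its underside. A bystander.
- matchbox: Red matchbox lying flat, 36 x 56 x 16 mm; origin at the centre of its underside. A bystander.
Things that resemble listed ones, but are neither listed nor needed, are in the scene too. Leave any yellow look-alike of the part that bears card_center alone.

How it is judged:
On the way, in this order (a step that is already met when the one before it is completed fails the run):
1. the card stands fully home in the wooden stand and is let go (horizontal distance between card_center and stand below 0.008 m and z of card_center in the frame of stand below 0.056 m and angle between the z axis of card_center and the z axis of stand, either way round below 0.15 rad and contact force between the fingers and card below 0.2 N), for 0.2 s.
2. the clip is squeezed open and clear of its post (distance between clip_hinge and post above 0.13 m and contact force between clip and post below 0.05 N and value of joint clip_jaw above 0.3 rad), for 0.2 s.
At the end, for the whole second after the job is handed in: Card home in the stand (within 8 mm, tilt < 0.15), let go; clip held open > 0.4 rad, tips either side of the card (> 5 mm off its mid-plane), >= 8 mm below its top edge, hinge 7-45 mm above it, within 20 mm of its middle, parallel within 0.25; clip-card force < 0.5 N; at rest (all of step 1 and ((x of near_tip in the frame of card_center below -0.005 m and x of far_tip in the frame of card_center above 0.005 m) or (x of far_tip in the frame of card_center below -0.005 m and x of near_tip in the frame of card_center above 0.005 m)) and z of each of near_tip, far_tip in the frame of card_center below 0.037 m and z of clip_hinge in the frame of card_center between 0.052 and 0.09 m and y of clip_hinge in the frame of card_center between -0.02 and 0.02 m and angle between the y axis of clip_hinge and the y axis of card_center, either way round below 0.25 rad and value of joint clip_jaw above 0.4 rad and contact force between the fingers and clip above 2 N and contact force between clip and card below 0.5 N and linear speed of each of clip, card below 0.03 m/s); the arm keeps its last pose, push and grip.
It fails at once if the egg cup is moved more than 25 mm or tipped (distance of egg_cup from where it was at the start of the episode above 0.025 m or angle between egg_cup's own z axis and vertical above 0.4 rad).
It fails at once if the spice jar is moved more than 25 mm or tipped (distance of spice_jar from where it was at the start of the episode above 0.025 m or angle between spice_jar's own z axis and vertical above 0.4 rad).
It fails at once if the matchbox is moved more than 25 mm or tipped (distance of matchbox from where it was at the start of the episode above 0.025 m or angle between matchbox's own z axis and vertical above 0.4 rad).
It also fails if it takes over 48 s, if anything falls off the work surface, if the arm or the gripper's body presses on something with over 40 N, if the wrist force passes 120 N, or if a joint passes its speed limit or range.

## Robot

A 7-joint arm with a two-finger parallel gripper is mounted at the origin on a cart in front of the work surface, level with it; the furniture and walls round the work are solid. World frame = base frame: x ahead of the robot, y to its left, z up, the work surface at z = 0. Lengths are in m, angles in rad, forces in N, time in s.
With the tool pointing down it reaches from about 0.4 to 0.85 m from the base axis. Payload 10.4 kg.
Tool frame: the origin (TCP) lies at the very end of the fingers, on their centre line; the grasp point (between the pads) lies 19 mm behind it; z points along the fingers, y is the line along which they close (so a half turn about z gives the same grasp; the last joint's range is limited). The gripper opens to 87 mm and grips with 3 to 60 N. Pads are 19 mm wide; open, the fingers measure 117 mm over their backs; the gripper's body (75 mm by 190 mm) begins 51 mm behind the grasp point.
Start: joints at [1.106, 0.332, -0.065, 1.46, 0.022, 1.35, -0.088], TCP at [0.267, -0.565, 0.223] pointing down, gripper open.
Joint ranges: [-2.6, 2.6], [-0.5, 2.12], [-1.47, 1.34], [0.16, 2.42], [-1.27, 4.41], [0.06, 2.06], [-2.6, 2.6]. Speed limits (rad/s): [2.22, 2.22, 2.79, 2.79, 3.14, 3.14, 3.14].

## Interface

Orientations are given as a unit quaternion [x, y, z, w].
In Python, from bench import * gives the robot as it stands.
- The arm moves only by the tool step_arm, never from a script. Its arguments are lists of equal length, an entry for each row: "delta_pos": the shift along the world's x, y, z in units of 25 mm (1.0 is 25 mm), a list of three; "turn": the turn about the world's z in units of 0.12 rad (1.0 is 0.12 rad). In form: {"delta_pos": [[tx, ty, tz], ...], "turn": [turn, ...]}. A call has 1 to 12 rows; each row shifts and turns the commanded pose from where the row before left it; what a row does not reach is not made up. A row lasts 1/10 s, in which the tool goes at most 50 mm and 8.59 degrees, less where a joint would pass 70% of its speed; a pose out of reach is approached as far as the arm can. A call with a number of a shift or a turn outside -1 to 1 is refused whole. A call with a gripper value outside its range is refused whole. "grip" is the closure, from 0 (fully open) to 1 (shut), set as the call begins (left out, the last holds). The fingers move at their own pace and stop on an object; "newtons" is the grip in N (left out, the last holds). Time passes only in rows, so rows that do not move let the fingers close. It gives the time, the measured TCP pose, the force, the opening and the grip force at its end, in the units of the state.
- read_state(): the state, without advancing time (a new reading comes with each control period).
- camera(name): name is "side" or "top" or "wrist"; returns a dict with "image" (480x640x3 uint8, red, green, blue), "z_map" (480x640 float32, m along the optical axis (not along the pixel's ray), 0 where there is no reading), "mtx" (3x3 intrinsics, pixels), "dist" ([k1, k2, p1, p2, k3] as OpenCV has them; the pictures are not rectified), "view" (4x4, takes a point from world to camera coordinates). Camera axes: x right, y up, looking along -z (the intrinsics and any distortion apply to the point x, -y, -z); pixel columns grow to the right and rows downward; lengths in m; the calibration is good to about 2 mm. A picture is of the moment at which its call begins.
- close_job(): hands the job in; it is judged then, once.
The state is a dict: "time": time; "joint_positions": joint angles; "joint_vel": joint speeds; "joint_torque": joint torques, N m; "ee_pos": TCP position; "eef_rot": TCP orientation; "ft_force": force on the tool from outside, world axes, zero at the start; "torque": the same for the moment, N m; "width": finger opening in m; "grip_force": force on a finger pad.
Only numpy, scipy, OpenCV 4.12 (cv2) and the standard library are available. Lean on these libraries where they do the work, as an engineer would, in place of code of your own. Each camera call takes 0.05 s, during which the arm holds its last target. There are 200 camera calls.

## Working session

There is one attempt and no reset: what is moved stays moved. The work goes in short steps, Python scripts to look and compute and a tool call to move; the robot and the scene stay as the last step left them, time stands still between calls to the robot, and variables do not carry over. Pictures are saved under pics/ and viewed, at most 10 in all, crops included, and the job is handed in when it is done.

Besides the shell and the picture viewer there is one more tool, called after "Call:" as name(argument=value, ...), one argument or row to a line, values as JSON. step_arm: Moves the arm, as the interface text tells. Shifts and turns lie within -1 to 1; 1 stands for 25 mm of shift or 0.12 rad of turn. Its arguments: {"type":"object","properties":{"delta_pos":{"type":"array"},"turn":{"type":"array"},"grip":{"type":"number"},"newtons":{"type":"number"}},"required":["delta_pos","turn"]}

```bash
mkdir -p pics && cat > h.py <<'E'
from bench import *
import numpy as np, cv2
def pts(c):
    "world point per pixel (480,640,3), nan where no depth"
    h,w=c["z_map"].shape; u,v=np.meshgrid(np.arange(w),np.arange(h))
    p=cv2.undistortPoints(np.stack([u,v],-1).reshape(-1,1,2).astype(np.float64),np.array(c["mtx"]),np.array(c["dist"])).reshape(h,w,2)
    z=c["z_map"].astype(float); z[z==0]=np.nan
    P=np.stack([p[...,0]*z,-p[...,1]*z,-z,np.ones_like(z)],-1)
    return (P@np.linalg.inv(np.array(c["view"])).T)[...,:3]
def save(c,n): cv2.imwrite(f"pics/{n}.png",c["image"][...,::-1])
E
python3 - <<'E'
from h import *
s=read_state(); print({k:np.round(v,3) for k,v in s.items()})
for n in("top","side"):
    c=camera(n); save(c,n+"0"); np.savez(n+"0.npz",P=pts(c),im=c["image"]); V=np.array(c["view"]); print(n,np.round(np.linalg.inv(V),3).tolist())
E
```

```text
{'time': np.float64(0.0), 'joint_positions': array([ 1.106,  0.333, -0.065,  1.461,  0.022,  1.35 , -0.088]), 'joint_vel': array([-0.001, -0.   , -0.   , -0.001,  0.   , -0.001,  0.001]), 'joint_torque': array([-1.0000e-03, -6.2325e+01,  2.4000e-02, -3.8990e+01, -6.2000e-02,
        4.0000e-02,  0.0000e+00]), 'ee_pos': array([ 0.267, -0.565,  0.222]), 'eef_rot': array([ 0.976,  0.219, -0.   , -0.001]), 'ft_force': array([ 0.507, -0.292,  0.568]), 'torque': array([ 0.003, -0.   , -0.025]), 'grip_force': np.float64(0.0), 'width': np.float64(0.087)}
top [[0.002, 0.999, -0.047, 0.481], [-1.0, 0.003, 0.016, 0.225], [0.016, 0.047, 0.999, 0.918], [0.0, 0.0, 0.0, 1.0]]
side [[-0.048, 0.844, -0.534, 0.083], [-0.999, -0.041, 0.026, 0.246], [0.0, 0.534, 0.845, 0.81], [0.0, 0.0, 0.0, 1.0]]
```

View pics/top0.png

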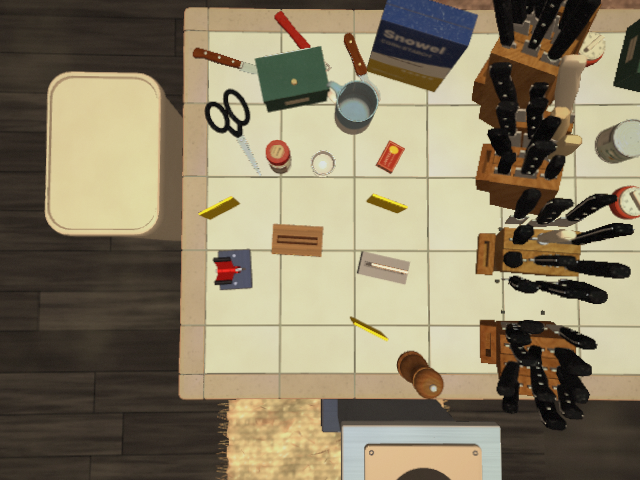

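View pics/side0.png

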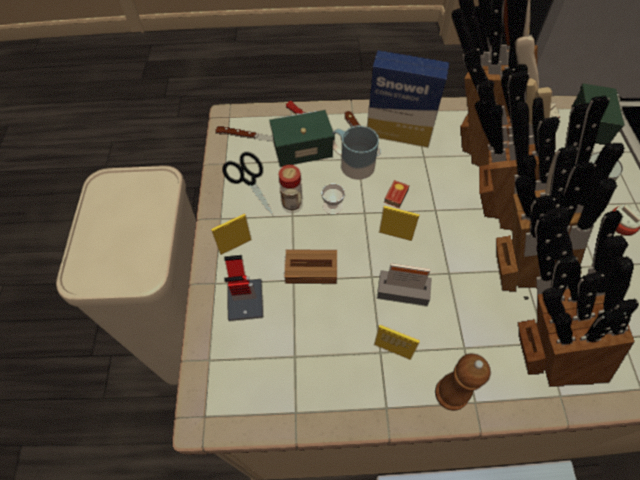

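The top view shows the stand at about (297,240), the rack with the card at (383,267), and the post with the red clip at (232,270). The bystanders sit further back, at rows 150–165. There are yellow look-alike cards at (220,207), (386,203) and (368,328).

```bash
python3 - <<'E'
from h import *
for n in("top","side"):
    d=np.load(n+"0.npz"); P=d["P"]; im=d["im"].astype(int)
    X,Y,Z=P[...,0],P[...,1],P[...,2]
    if n=="top":
        for (u,v) in [(297,228),(366,270),(232,270),(250,280),(278,155),(322,163),(390,156),(386,203),(220,207),(368,328),(415,370)]: print((u,v),np.round(P[v,u],3))
    ref=np.load("top0.npz")["P"]
    def rect(m,l):
        q=P[m][:,:2]; r=cv2.minAreaRect((q*1000).astype(np.float32)); print(n,l,len(q),np.round(r[0],1),np.round(r[1],1),round(r[2],1),"z",np.round(np.percentile(P[m][:,2],[5,50,95]),4))
    for l,uv in (("stand",(297,228)),("rack",(366,275))):
        c=ref[uv[1],uv[0]]; near=np.hypot(X-c[0],Y-c[1])<.08
        rect(near&(Z>.022)&(Z<.036),l)
        if l=="rack":
            for a,b in((.045,.06),(.06,.075),(.075,.09),(.09,.11)):
                if (near&(Z>a)&(Z<b)).sum()>5: rect(near&(Z>a)&(Z<b),f"card{a}")
    c=ref[270,232]; near=np.hypot(X-c[0],Y-c[1])<.08
    rect(near&(Z>.004)&(Z<.016),"foot"); 
    red=(im[...,0]>120)&(im[...,1]<60)&near
    for a,b in((.06,.08),(.08,.1),(.1,.115),(.115,.14)):
        if (near&(Z>a)&(Z<b)).sum()>5: rect(near&(Z>a)&(Z<b),f"clip{a}")
    r=(slice(190,340),slice(180,430))
    if n=="top": cv2.imwrite("pics/crop.png",cv2.resize(d["im"][r][...,::-1],None,fx=3.2,fy=3.2,interpolation=2))
E
```

```text
(297, 228) [0.546 0.249 0.033]
(366, 270) [0.463 0.112 0.03 ]
(232, 270) [0.464 0.367 0.092]
(250, 280) [0.442 0.344 0.012]
(278, 155) [0.675 0.283 0.105]
(322, 163) [0.678 0.2   0.026]
(390, 156) [0.695 0.061 0.017]
(386, 203) [0.592 0.078 0.067]
(220, 207) [0.583 0.396 0.064]
(368, 328) [0.357 0.116 0.088]
(415, 370) [0.288 0.037 0.115]
top stand 1366 [522.9 249.1] [100.   59.9] 86.7 z [0.0262 0.0297 0.0323]
top rack 902 [468.3  76.5] [95.6 45.9] 77.4 z [0.0274 0.03   0.0325]
top card0.045 6 [469.6  93.8] [36.6  3. ] 71.6 z [0.0473 0.0507 0.0531]
top card0.06 10 [466.9  82.7] [59.8  3.2] 73.7 z [0.0628 0.068  0.0748]
top card0.09 121 [468.4  77.5] [69.8  5.8] 77.5 z [0.0936 0.0976 0.1004]
top foot 860 [464.6 362.3] [120.1  97.8] 78.1 z [0.0066 0.0096 0.0122]
top clip0.06 19 [465.  357.2] [11.6  5.8] 1.7 z [0.0611 0.0657 0.0792]
top clip0.08 145 [463.8 377.4] [12.9 42.6] 3.9 z [0.0887 0.0939 0.0985]
top clip0.1 133 [464.  377.8] [26.9 31.8] 3.3 z [0.1005 0.1075 0.1143]
top clip0.115 240 [463.9 377.3] [47.8 31.1] 3.5 z [0.1163 0.1297 0.1326]
side stand 1404 [522.6 252.6] [99.1 62.6] 86.4 z [0.0243 0.0292 0.0317]
side rack 804 [467.  79.] [97.5 47.1] 76.5 z [0.0252 0.029  0.0322]
side card0.045 152 [465.5  80.4] [70.   4.2] 76.6 z [0.0459 0.0532 0.0593]
side card0.06 159 [465.4  80.4] [70.1  4.7] 77.8 z [0.0608 0.0682 0.0742]
side card0.075 168 [465.7  80.3] [69.9  4. ] 76.9 z [0.0756 0.0828 0.089 ]
side card0.09 177 [467.8  79.6] [69.8  7.1] 77.7 z [0.0909 0.0958 0.0985]
side foot 963 [459.7 355.4] [114.8  87.6] 83.7 z [0.0062 0.0093 0.0119]
side clip0.06 152 [460.9 377.5] [12.1 43.1] 5.4 z [0.0623 0.0702 0.0795]
side clip0.08 133 [463.6 376.5] [15.6 36.4] 0.7 z [0.0809 0.0929 0.0989]
side clip0.1 142 [464.8 379.2] [27.6 30.3] 3.8 z [0.1006 0.108  0.1141]
side clip0.115 274 [462.8 378.8] [48.4 30.2] 4.0 z [0.1163 0.1288 0.1324]
```

View pics/crop.png

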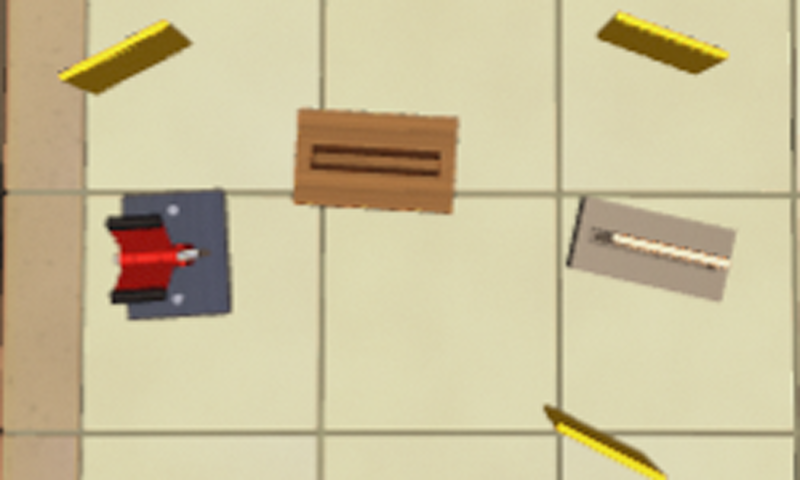

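```bash
python3 - <<'E'
from h import *
P=np.concatenate([np.load(n+"0.npz")["P"].reshape(-1,3) for n in("top","side")]); P=P[np.isfinite(P).all(1)]
ys=np.arange(.1,-.65,-.05); print("x\\y  "+" ".join(f"{y:5.2f}" for y in ys))
for x in np.arange(.85,-.1,-.05):
    print(f"{x:5.2f}",*[f"{np.max(q):5.2f}" if len(q:=P[(abs(P[:,0]-x)<.025)&(abs(P[:,1]-y)<.025)][:,2]) else "  -  " for y in ys])
c=camera("wrist"); save(c,"w0"); print(np.round(np.linalg.inv(np.array(c["view"])),3).tolist())
E
```

```text
x\y   0.10  0.05  0.00 -0.05 -0.10 -0.15 -0.20 -0.25 -0.30 -0.35 -0.40 -0.45 -0.50 -0.55 -0.60
 0.85  0.20  0.20  0.34  0.36  0.37  0.36  0.28  0.22   -    0.00  0.08  0.07  0.07  0.01   -  
 0.80  0.09  0.00  0.00  0.38  0.40  0.36  0.25  0.10  0.01  0.01  0.00  0.07  0.00  0.01   -  
 0.75  0.09  0.02  0.33  0.34  0.36  0.36  0.20  0.07  0.00  0.06  0.06  0.06  0.00  0.01   -  
 0.70  0.02  0.02  0.00  0.32  0.33  0.33  0.24   -    0.00  0.06  0.06  0.06  0.00   -     -  
 0.65  0.02  0.02  0.00  0.38  0.37  0.33  0.22   -    0.00  0.01  0.04  0.03  0.00   -     -  
 0.60  0.09  0.09  0.01  0.38  0.38  0.29  0.19  0.05  0.00  0.01  0.05  0.05   -     -     -  
 0.55  0.01  0.00  0.01  0.38  0.37  0.38  0.26  0.00  0.00  0.01  0.03  0.03   -     -     -  
 0.50  0.10  0.03  0.01  0.31  0.43  0.43  0.24   -    0.00  0.00  0.01  0.01   -     -     -  
 0.45  0.10  0.10  0.00  0.31  0.39  0.39  0.24  0.08  0.01  0.00  0.00  0.00   -     -     -  
 0.40  0.00  0.01  0.35  0.36  0.37  0.37  0.20  0.01  0.01  0.01  0.01  0.00   -     -     -  
 0.35  0.09  0.00  0.00  0.34  0.37  0.34  0.
[... 231 characters left out ...]
-0.37 -0.45
 0.20  0.00  0.00  0.00  0.00  0.01  0.00  0.00  0.00  0.00  0.01  0.01  0.00   -     -   -0.90
 0.15  0.00  0.00  0.00  0.00  0.00  0.00   -     -     -     -     -     -     -     -   -0.91
 0.10  0.02  0.02  0.06  0.02  0.02  0.00   -     -     -     -     -     -     -     -     -  
 0.05  0.02  0.05  0.06  0.05  0.02  0.00   -     -     -     -     -     -     -     -     -  
-0.00 -0.42   -     -     -     -     -     -     -     -     -     -     -     -     -     -  
-0.05 -0.55   -     -     -     -     -     -     -   -0.89 -0.90 -0.90 -0.90 -0.90 -0.91 -0.91
[[0.428, 0.864, 0.265, 0.34], [-0.904, 0.409, 0.126, -0.531], [0.0, -0.293, 0.956, 0.384], [0.0, 0.0, 0.0, 1.0]]
```

Call:
step_arm(
  delta_pos=[
    [0,0,1],
    [0,0,1],
    [0,0.5,1],
    [0,0.5,1],
    [0,0.5,1],
    [0,0.5,1],
    [0,0.5,1],
    [0,0.5,1],
    [0,0.5,1],
    [0,0.5,1],
    [0,0.5,0.5],
  ],
  turn=[0.5,0.5,0.7,0.7,0.7,0.7,0.7,0.7,0.7,0.7,0.7],
  grip=0.4,
  newtons=20,
)

```text
time: 1.25
ee_pos: [0.2673, -0.452, 0.4871]
eef_rot: [0.79, 0.614, -0.0, 0.001]
ft_force: [-0.2, 0.1, 0.8]
width: 0.0523
grip_force: 0.0
```

Call:
step_arm(
  delta_pos=[
    [0.4,1,0],
    [0.4,1,0],
    [0.4,1,0],
    [0.4,1,0],
    [0.4,1,0],
    [0.4,1,0],
    [0.4,1,0],
    [0.4,1,0],
    [0.4,1,0],
    [0.4,1,0],
    [0.4,1,0],
    [0.4,1,0],
  ],
  turn=[0.26,0,0,0,0,0,0,0,0,0,0,0],
)

```text
time: 2.45
ee_pos: [0.3874, -0.1514, 0.485]
eef_rot: [0.781, 0.624, -0.0, 0.0]
ft_force: [1.1, 0.6, 0.9]
width: 0.0524
grip_force: 0.0
```

Call:
step_arm(
  delta_pos=[
    [0.4,1,0],
    [0.4,1,0],
    [0.4,1,0],
    [0.4,1,0],
    [0.4,1,0],
    [0.4,1,0],
    [0.4,1,0],
    [0.4,1,0],
    [0.4,0.9,0],
    [0,0.3,0],
    [0,0,0],
  ],
  turn=[0,0,0,0,0,0,0,0,0,0,0],
)

```text
time: 3.55
ee_pos: [0.477, 0.0784, 0.4849]
eef_rot: [0.78, 0.625, -0.0, -0.0]
ft_force: [-1.2, -0.0, 0.1]
width: 0.0522
grip_force: 0.0
```

Call:
step_arm(
  delta_pos=[
    [-0.18,0,-1],
    [-0.18,0,-1],
    [0,0,-1],
    [0,0,-1],
    [0,0,-1],
    [0,0,-1],
    [0,0,-1],
    [0,0,-1],
    [0,0,-1],
    [0,0,-1],
    [0,0,-1],
    [0,0,-0.5],
  ],
  turn=[0,0,0,0,0,0,0,0,0,0,0,0],
)

```text
time: 4.75
ee_pos: [0.4673, 0.0757, 0.1959]
eef_rot: [0.782, 0.624, -0.001, -0.0]
ft_force: [-0.4, -0.5, 0.6]
width: 0.0519
grip_force: 0.0
```

```bash
cat > card.py <<'E'
from h import *
import sys
s=read_state(); print(np.round(s["ee_pos"],4),"ydir",round(2*np.arctan2(s["eef_rot"][1],s["eef_rot"][0])-np.pi/2,4))
c=camera("wrist"); save(c,sys.argv[1]); P=pts(c); im=c["image"].astype(int)
X,Y,Z=np.moveaxis(P,-1,0)
near=np.hypot(X-.468,Y-.077)<.08
def rect(m,l):
    q=P[m]; r=cv2.minAreaRect((q[:,:2]*1000).astype(np.float32)); print(l,len(q),np.round(r[0],1),np.round(r[1],1),round(r[2],1),"z",np.round(np.percentile(q[:,2],[5,50,95]),4))
for a,b in((.026,.034),(.04,.055),(.055,.07),(.07,.085),(.085,.094),(.094,.105)):
    m=near&(Z>a)&(Z<b)
    if m.sum()>20: rect(m,(a,b))
E
python3 card.py w1
```

```text
[0.4673 0.0757 0.1959] ydir -0.2238
(0.026, 0.034) 3975 [466.7  76.8] [95.1 46.1] 77.4 z [0.0288 0.03   0.0313]
(0.085, 0.094) 63 [467.1  79.2] [67.   5.4] 77.0 z [0.0865 0.0933 0.0939]
(0.094, 0.105) 632 [466.8  77.9] [69.7  5.6] 77.3 z [0.095  0.0977 0.099 ]
```

View pics/w1.png

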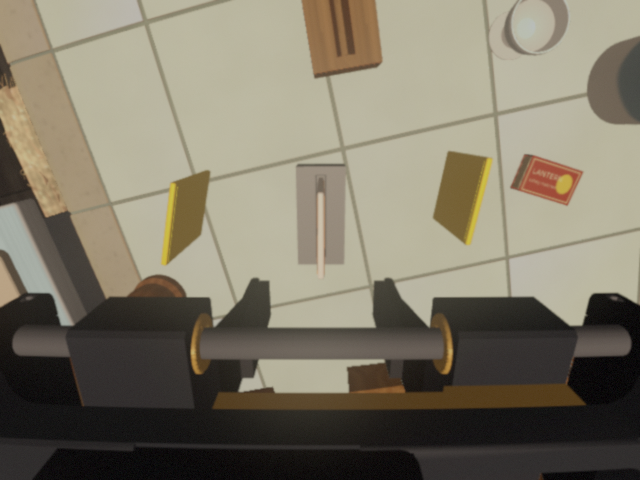

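The wrist view shows the white card standing upright in the grey rack at about (320,230), midway between the fingers. It is aligned with the grip, with yellow decoys on either side.

Call:
step_arm(
  delta_pos=[
    [0,0.09,-1],
    [0,0,-1],
    [0,0,-1],
    [0,0,-1],
    [0,0,-1],
    [0,0,-0.36],
    [0,0,0],
    [0,0,0],
  ],
  turn=[0,0,0,0,0,0,0,0],
)

```text
time: 5.6
ee_pos: [0.4691, 0.0797, 0.0648]
eef_rot: [0.781, 0.624, 0.001, 0.0]
ft_force: [0.6, -0.6, 0.3]
width: 0.0522
grip_force: 0.0
```

Call:
step_arm(
  delta_pos=[
    [0,0,0],
    [0,0,0],
    [0,0,0],
    [0,0,0],
    [0,0,0],
    [0,0,0],
    [0,0,0],
  ],
  turn=[0,0,0,0,0,0,0],
  grip=1,
  newtons=20,
)

```text
time: 6.3
ee_pos: [0.4682, 0.0798, 0.0636]
eef_rot: [0.781, 0.625, 0.0, 0.0]
ft_force: [-1.0, 0.4, 1.0]
width: 0.0051
grip_force: 2.7
```

Call:
step_arm(
  delta_pos=[
    [0,0,0],
    [0,0,0.3],
    [0,0,0.5],
    [0,0,0.8],
    [0,0,1],
    [0,0,0.8],
  ],
  turn=[0,0,0,0,0,0],
)

```text
time: 6.9
ee_pos: [0.4686, 0.0801, 0.1509]
eef_rot: [0.781, 0.625, 0.001, 0.0]
ft_force: [1.1, 0.3, -0.3]
width: 0.0052
grip_force: 20.0
```

Call:
step_arm(
  delta_pos=[
    [0.3,0.6,0],
    [0.3,0.9,0],
    [0.3,1,0],
    [0.3,1,0],
    [0.3,1,0],
    [0.3,1,0],
    [0.2,0.8,0],
    [0.1,0.5,0],
    [0,0,0],
    [0,0,0],
  ],
  turn=[0.2,0.2,0.2,0.2,0.2,0.2,0.17,0,0,0],
)

```text
time: 7.9
ee_pos: [0.5208, 0.249, 0.1488]
eef_rot: [0.727, 0.686, -0.0, 0.0]
ft_force: [-0.9, 0.7, -1.2]
width: 0.005
grip_force: 20.0
```

```bash
cat > stand.py <<'E'
from h import *
import sys
s=read_state(); T=s["ee_pos"]; print(np.round(T,4),"ydir",round(2*np.arctan2(s["eef_rot"][1],s["eef_rot"][0])-np.pi/2,4),s["grip_force"])
for n in ("wrist","top","side"):
    c=camera(n); save(c,sys.argv[1]+n); P=pts(c); X,Y,Z=np.moveaxis(P,-1,0); im=c["image"].astype(int)
    def rect(m,l):
        q=P[m]
        if len(q)<20: return
        r=cv2.minAreaRect((q[:,:2]*1000).astype(np.float32)); print(n,l,len(q),np.round(r[0],1),np.round(r[1],1),round(r[2],1),"z",np.round(np.percentile(q[:,2],[2,50,98]),4))
    near=np.hypot(X-.521,Y-.25)<.075
    rect(near&(Z>.026)&(Z<.034),"stand")
    bright=near&(im.min(-1)>100)
    for a,b in((.075,.1),(.1,.13),(.13,.16),(.16,.19)): rect(bright&(Z>a)&(Z<b),(a,b))
E
python3 stand.py s1
```

```text
[0.5208 0.249  0.1488] ydir -0.058 19.999725844245404
wrist stand 6873 [521.4 250.3] [99.8 60.2] 86.7 z [0.0271 0.03   0.0315]
wrist (0.16, 0.19) 1150 [518.5 250.7] [61.8 22.2] 74.4 z [0.1817 0.1832 0.1845]
side stand 1175 [521.9 252.8] [99.  61.4] 86.5 z [0.0265 0.0294 0.0322]
```

View pics/s1wrist.png

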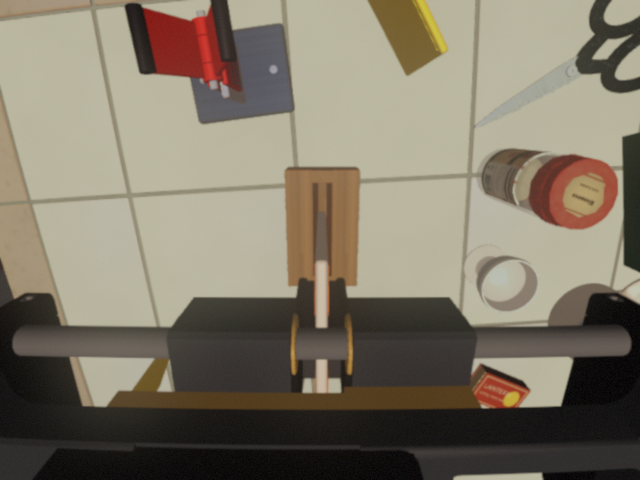

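View pics/s1side.png

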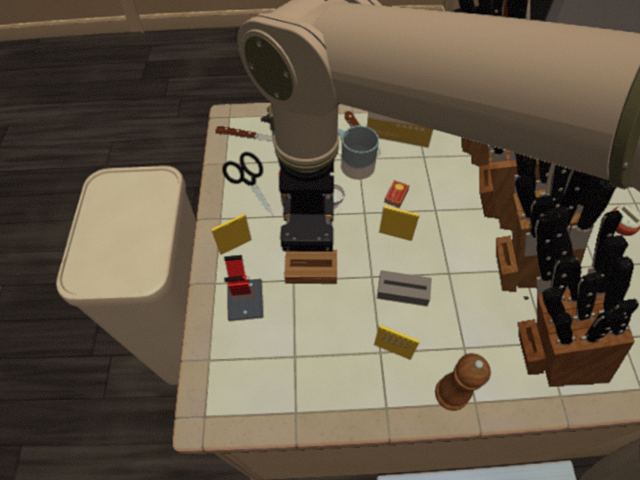

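The wrist view shows the card gripped and lined up over the stand's slot, which runs along column 322. The side view is blocked by the gripper. I'll shift +3 mm in y and lower the card.

Call:
step_arm(
  delta_pos=[
    [0.02,0.1,-0.5],
    [0,0,-0.8],
    [0,0,-0.6],
    [0,0,-0.3],
    [0,0,-0.1],
    [0,0,0],
    [0,0,-0.2],
    [0,0,-0.2],
  ],
  turn=[0,0,0,0,0,0,0,0],
)

```text
time: 8.85
ee_pos: [0.5217, 0.2524, 0.0814]
eef_rot: [0.727, 0.686, 0.001, 0.0]
ft_force: [0.9, 0.2, -0.1]
width: 0.0051
grip_force: 20.0
```

Call:
step_arm(
  delta_pos=[
    [0,0,-0.2],
    [0,0,-0.2],
    [0,0,-0.15],
    [0,0,-0.1],
    [0,0,0],
  ],
  turn=[0,0,0,0,0],
)

```text
time: 9.35
ee_pos: [0.5211, 0.2522, 0.0644]
eef_rot: [0.727, 0.687, -0.0, -0.0]
ft_force: [-0.3, -0.4, -0.9]
width: 0.0045
grip_force: 20.0
```

Call:
step_arm(
  delta_pos=[
    [0,0,-0.05],
    [0,0,-0.05],
    [0,0,0],
  ],
  turn=[0,0,0],
)

```text
time: 9.65
ee_pos: [0.5217, 0.2525, 0.0635]
eef_rot: [0.727, 0.686, 0.0, 0.0]
ft_force: [-1.9, -2.1, 9.4]
width: 0.0049
grip_force: 20.0
```

Contact: about 9 N upward, so the card is on the floor of the slot. I'll release and rise.

Call:
step_arm(
  delta_pos=[
    [0,0,0],
    [0,0,0],
    [0,0,0],
    [0,0,0],
    [0,0,0],
    [0,0,0],
  ],
  turn=[0,0,0,0,0,0],
  grip=0.5,
)

```text
time: 10.25
ee_pos: [0.5212, 0.2522, 0.0623]
eef_rot: [0.727, 0.687, -0.0, -0.0]
ft_force: [0.4, -0.3, -0.2]
width: 0.0409
grip_force: 0.0
```

Call:
step_arm(
  delta_pos=[
    [0,0,0.5],
    [0,0,1],
    [0,0,1],
    [0,0,1],
    [0,0,1],
    [0,0,1],
    [0,0,0.3],
    [0,0,0],
    [0,0,0],
  ],
  turn=[0,0,0,0,0,0,0,0,0],
)

```text
time: 11.15
ee_pos: [0.5209, 0.252, 0.2066]
eef_rot: [0.727, 0.687, -0.0, -0.0]
ft_force: [-0.2, -0.1, 0.3]
width: 0.0434
grip_force: 0.0
```

```bash
cat > see.py <<'E'
from h import *
import sys
s=read_state(); T=s["ee_pos"]; print(round(s["time"],2),np.round(T,4),"ydir",round(2*np.arctan2(s["eef_rot"][1],s["eef_rot"][0])-np.pi/2,4),s["grip_force"])
c=camera("wrist"); save(c,sys.argv[1]); P=pts(c); X,Y,Z=np.moveaxis(P,-1,0)
def rect(m,l):
    q=P[m]
    if len(q)<20: return
    r=cv2.minAreaRect((q[:,:2]*1000).astype(np.float32)); print(l,len(q),np.round(r[0],1),np.round(r[1],1),round(r[2],1),"z",np.round(np.percentile(q[:,2],[2,50,98]),4))
near=np.hypot(X-.521,Y-.25)<.075
rect(near&(Z>.026)&(Z<.034),"stand"); rect(near&(Z>.09)&(Z<.105),"cardtop"); rect(near&(Z>.075)&(Z<.09),"card")
near=np.hypot(X-.463,Y-.377)<.06
for a,b in((.06,.08),(.08,.1),(.1,.115),(.115,.125),(.125,.14)): rect(near&(Z>a)&(Z<b),(a,b))
E
python3 see.py w2
```

```text
11.15 [0.5209 0.252  0.2066] ydir -0.0574 0.0
stand 5126 [521.5 249.6] [99. 60.] 86.8 z [0.0271 0.03   0.0316]
cardtop 580 [521.1 250.1] [69.9  5. ] 86.9 z [0.0929 0.0977 0.0992]
card 20 [522.6 284.1] [5.5 2.5] 21.6 z [0.0762 0.0839 0.0896]
(0.06, 0.08) 149 [466.1 361.5] [15.3  9.7] 34.9 z [0.0614 0.0655 0.0798]
(0.08, 0.1) 941 [462.1 377.7] [14.1 42.4] 2.5 z [0.0877 0.0939 0.0996]
(0.1, 0.115) 1006 [461.8 377.8] [27.9 29.9] 2.9 z [0.1004 0.1078 0.1147]
(0.115, 0.125) 617 [462.5 377.7] [37.3 29.6] 3.1 z [0.1151 0.1192 0.1245]
(0.125, 0.14) 1366 [462.2 377.8] [48.4 30.2] 4.0 z [0.1275 0.1309 0.1327]
```

Call:
step_arm(
  delta_pos=[
    [-0.35,0.6,0],
    [-0.4,0.9,0],
    [-0.4,0.9,0],
    [-0.4,0.9,0],
    [-0.4,0.9,0],
    [-0.4,0.83,0],
    [0,0,0],
    [0,0,0],
  ],
  turn=[0.2,0.2,0.2,0.2,0.16,0,0,0],
  grip=0.12,
)

```text
time: 12.0
ee_pos: [0.4614, 0.3788, 0.2067]
eef_rot: [0.685, 0.728, -0.0, -0.0]
ft_force: [1.3, 0.6, 0.4]
width: 0.0764
grip_force: 0.0
```

```bash
python3 see.py w3
```

```text
12.0 [0.4614 0.3788 0.2067] ydir 0.0605 0.0
stand 1966 [520.9 249.8] [101.7  59.3] 87.1 z [0.0266 0.0303 0.0319]
cardtop 257 [520.  244.2] [42.2  5.7] 86.7 z [0.0907 0.0978 0.0996]
card 119 [517.1 236.9] [42.3  1. ] 87.0 z [0.0756 0.0833 0.0896]
(0.06, 0.08) 107 [459.3 393.4] [16.4  8.4] 35.5 z [0.0604 0.0658 0.0799]
(0.08, 0.1) 662 [462.7 378.3] [13.4 42.1] 6.4 z [0.0875 0.094  0.0997]
(0.1, 0.115) 708 [462.8 378.6] [28.3 30.2] 5.6 z [0.1004 0.1077 0.1147]
(0.115, 0.125) 450 [460.8 378.4] [38.9 30. ] 3.2 z [0.1152 0.1193 0.1237]
(0.125, 0.14) 903 [462.3 378.5] [48.  30.3] 4.0 z [0.1277 0.1311 0.1327]
```

View pics/w3.png

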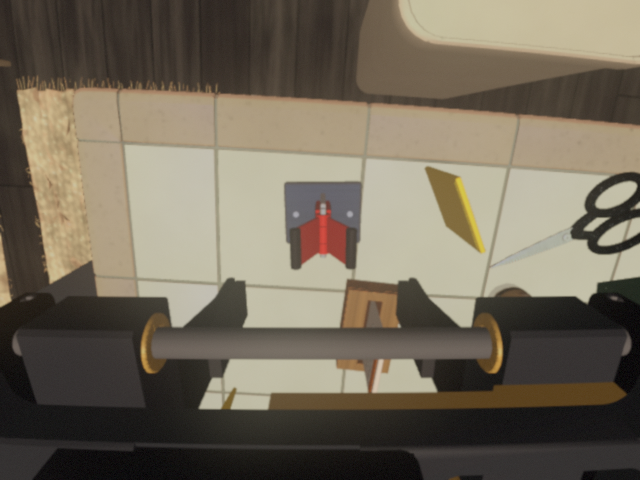

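The clip at (323,230) sits centred between the fingers and aligned with them. I'll descend and squeeze.

Call:
step_arm(
  delta_pos=[
    [0.03,0,-0.8],
    [0,0,-1],
    [0,0,-1],
    [0,0,-0.7],
    [0,0,-0.33],
    [0,0,0],
    [0,0,0],
  ],
  turn=[0,0,0,0,0,0,0],
)

```text
time: 12.75
ee_pos: [0.4636, 0.3783, 0.1125]
eef_rot: [0.686, 0.727, 0.001, 0.0]
ft_force: [-0.5, 1.3, 0.5]
width: 0.0764
grip_force: 0.0
```

Call:
step_arm(
  delta_pos=[
    [0,0,0],
    [0,0,0],
    [0,0,0],
    [0,0,0],
    [0,0,0],
    [0,0,0],
    [0,0,0],
    [0,0,0],
    [0,0,0],
    [0,0,0],
  ],
  turn=[0,0,0,0,0,0,0,0,0,0],
  grip=1,
  newtons=30,
)

```text
time: 13.75
ee_pos: [0.4633, 0.378, 0.1116]
eef_rot: [0.686, 0.727, 0.0, -0.0]
ft_force: [-0.1, 0.2, 0.2]
width: 0.0204
grip_force: 30.0
```

Fully squeezed: 20 mm opening at 30 N. I'll lift straight up.

Call:
step_arm(
  delta_pos=[
    [0,0,0.2],
    [0,0,0.4],
    [0,0,0.6],
    [0,0,0.8],
    [0,0,0.8],
    [0,0,0.5],
    [0,0,0.2],
    [0,0,0],
    [0,0,0],
  ],
  turn=[0,0,0,0,0,0,0,0,0],
)

```text
time: 14.65
ee_pos: [0.4631, 0.3777, 0.1984]
eef_rot: [0.686, 0.727, -0.0, 0.0]
ft_force: [-0.3, -0.3, -1.0]
width: 0.02
grip_force: 30.0
```

```bash
cat > clip.py <<'E'
from h import *
import sys
s=read_state(); T=s["ee_pos"]; print(round(s["time"],2),np.round(T,4),"ydir",round(2*np.arctan2(s["eef_rot"][1],s["eef_rot"][0])-np.pi/2,4),s["width"],s["grip_force"])
for n in ("wrist","top","side"):
    c=camera(n); save(c,sys.argv[1]+n); P=pts(c); X,Y,Z=np.moveaxis(P,-1,0); im=c["image"].astype(int)
    red=(im[...,0]>90)&(im[...,1]<.35*im[...,0])&(im[...,2]<.35*im[...,0])
    m=red&(np.hypot(X-T[0],Y-T[1])<.07)&(Z<T[2]+.04)
    q=P[m]; print(n,len(q))
    if len(q)>10:
        r=cv2.minAreaRect((q[:,:2]*1000).astype(np.float32)); print(np.round(r[0],1),np.round(r[1],1),round(r[2],1),"x",np.round(np.percentile(q[:,0],[1,99]),4),"y",np.round(np.percentile(q[:,1],[1,99]),4),"z",np.round(np.percentile(q[:,2],[1,50,99]),4))
E
python3 clip.py c1
```

```text
14.65 [0.4631 0.3777 0.1984] ydir 0.0577 0.02000570262473429 29.9798583984375
wrist 223
[461.8 378.1] [16.8 31.6] 3.8 x [0.4536 0.4696] y [0.3626 0.3935] z [0.162  0.1747 0.1793]
top 32
[472.7 362.8] [18.   6.8] 11.0 x [0.4641 0.4819] y [0.36   0.3669] z [0.1349 0.1594 0.178 ]
side 80
[444.6 377.8] [31.8  7.8] 87.5 x [0.4408 0.448 ] y [0.3619 0.3931] z [0.1255 0.1333 0.1418]
```

View pics/c1side.png

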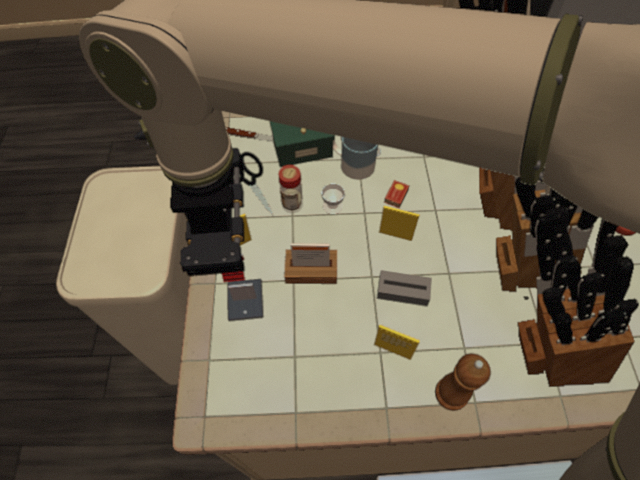

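The clip is held wide open, clear of the post, at about (232,277), and the card stands upright in the stand at (311,258). I'll carry the clip over the card.

Call:
step_arm(
  delta_pos=[
    [0.2,-0.4,0],
    [0.3,-0.7,0],
    [0.4,-0.8,0],
    [0.4,-0.8,0],
    [0.4,-0.8,0],
    [0.3,-0.7,0],
    [0.2,-0.5,0],
    [0.12,-0.4,0],
    [0,0,0],
    [0,0,0],
    [0,0,0],
  ],
  turn=[-0.12,-0.12,-0.12,-0.12,-0.12,-0.12,-0.12,-0.12,0,0,0],
)

```text
time: 15.9
ee_pos: [0.5207, 0.2516, 0.1992]
eef_rot: [0.727, 0.687, 0.0, -0.0]
ft_force: [-0.2, 0.2, 0.7]
width: 0.0201
grip_force: 30.0
```

```bash
python3 clip.py c2; python3 see.py w4
```

```text
15.9 [0.5207 0.2516 0.1992] ydir -0.0557 0.020088505878304543 29.9797922372818
wrist 291
[519.6 252.3] [33.  16.9] 86.5 x [0.5113 0.5281] y [0.2366 0.2676] z [0.1626 0.1754 0.1803]
top 0
side 185
[508.7 253.2] [21.1 33.2] 1.4 x [0.4986 0.5104] y [0.2383 0.2694] z [0.1231 0.1407 0.1551]
16.05 [0.5209 0.2513 0.1991] ydir -0.0561 29.97984677553177
stand 3727 [521.5 249.9] [98.6 60. ] 86.9 z [0.0267 0.03   0.0315]
cardtop 318 [522.  265.7] [39.2  4.7] 86.9 z [0.0946 0.0977 0.0995]
card 20 [523.  284.5] [4.8 1.4] 2.5 z [0.0764 0.0842 0.09  ]
(0.06, 0.08) 436 [462.6 375.7] [ 5.9 43.7] 3.2 z [0.0604 0.0647 0.0664]
```

View pics/w4.png

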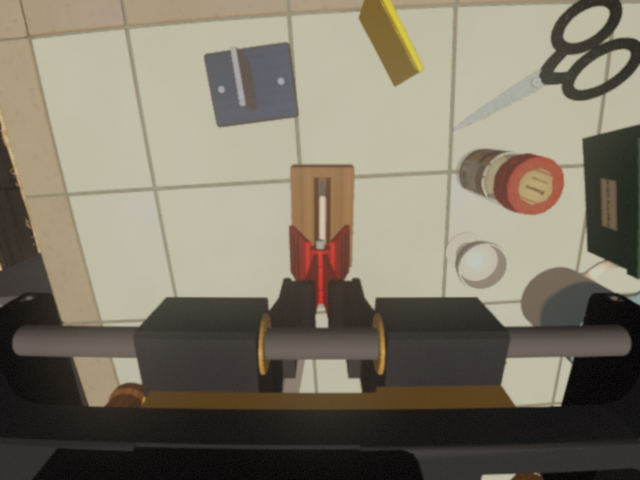

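The clip's open jaws at (321,250) straddle the card's line symmetrically. I'll lower it slowly.

Call:
step_arm(
  delta_pos=[
    [0.02,-0.04,-0.2],
    [0,0,-0.3],
    [0,0,-0.3],
    [0,0,-0.3],
    [0,0,-0.3],
    [0,0,-0.3],
    [0,0,-0.3],
    [0,0,-0.16],
    [0,0,0],
    [0,0,0],
    [0,0,0],
    [0,0,0],
  ],
  turn=[0,0,0,0,0,0,0,0,0,0,0,0],
)

```text
time: 17.3
ee_pos: [0.5219, 0.2496, 0.1454]
eef_rot: [0.727, 0.687, 0.0, 0.0]
ft_force: [0.1, 0.6, -0.1]
width: 0.0204
grip_force: 30.0
```

```bash
python3 clip.py c3; python3 see.py w5; python3 - <<'E'
import cv2
i=cv2.imread("pics/c3side.png")[180:340,220:420]; j=cv2.imread("pics/w5.png")[140:340,220:420]
cv2.imwrite("pics/cc.png",cv2.hconcat([cv2.resize(i,(480,384),interpolation=2),cv2.resize(j,(300,384),interpolation=2)]))
E
```

```text
17.3 [0.5219 0.2496 0.1454] ydir -0.0575 0.020372624563732088 29.9797984957695
wrist 416
[520.6 250.6] [32.7 17.5] 87.4 x [0.5124 0.5297] y [0.2348 0.2662] z [0.1087 0.1216 0.1272]
top 0
side 130
[504.4 251.9] [32.4  9.1] 85.2 x [0.4998 0.5088] y [0.2357 0.2683] z [0.0715 0.0816 0.0921]
17.45 [0.5218 0.2495 0.1452] ydir -0.0574 29.979718029499054
stand 4639 [521.6 254.2] [91.8 60.1] 86.8 z [0.0269 0.03   0.0315]
cardtop 970 [520.5 250.3] [70.  30.6] 87.8 z [0.0903 0.0976 0.1046]
card 703 [520.8 259. ] [52.6 41.4] 87.2 z [0.0756 0.0823 0.0898]
(0.06, 0.08) 685 [462.4 375.9] [ 5.8 43.8] 3.9 z [0.0605 0.0646 0.0663]
```

View pics/cc.png

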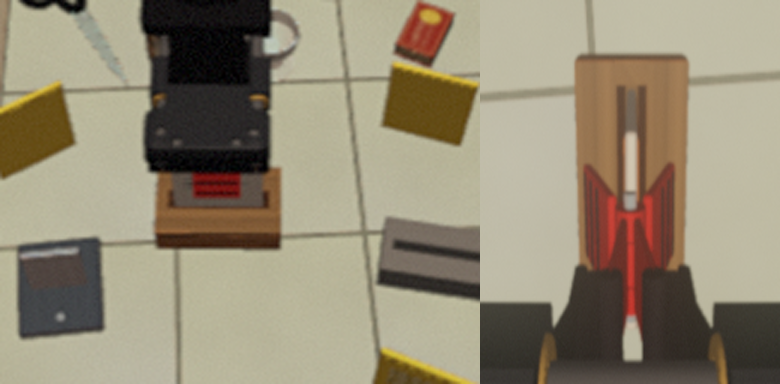

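The crops show the card's top edge midway between the wide-open jaws, with a gap on both sides. The tips are at about z = 0.072 and the tool force is near zero, so I'm handing in.

```bash
python3 -c "
from bench import *
print(close_job())"
```

```text
the job is handed in; nothing more can be done
None
```

I handed the job in at about 17.5 s. The card is home in the wooden stand and released, the red clip is held squeezed open over the middle of its top edge with no contact I could see or feel, and the arm did not go near the egg cup, spice jar or matchbox; no verdict came back.

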